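# Rock a seized sample cell out of its block

## Task

The sample cell has seized in the aluminium block: each of the two spring shoes in the slot has stuck in a notch of the cell, so do not wrench it straight up. Rock its grip from side to side along the slot until both shoes are pushed clear, lift the cell out, and stand it upright in the steel tray without dropping it. Leave the timer, the marker pen and the loose blue cap where they are.

Things in the scene. Friction and masses are not known exactly. Their poses are not given: they have to be found in the camera images.
- block: Aluminium block fixed to the table, 64 mm (its x) x 116 mm (its y) x 50 mm high; origin at the centre of its underside, z up. Its open-topped slot measures 23 mm in x, 46 mm in y.
- slot_floor (a point): Centre of the slot's floor, 6 mm above the table, axes as the block's. Guides 28.5 mm apart in y, up to 5 mm above this floor, hold the cell's foot, so that the cell can rock in the block's y (along the slot) about its foot but not slide. It can tilt about 0.22 rad each way before it meets the slot's rim.
- cell_mid (a point): Centre of the loose sample cell, 52 mm above its underside: a flat-footed steel bar 20 mm (x) x 26 mm (y) x 104 mm high, 0.15 to 0.28 kg, heavier below. At the start it stands in the slot, its axes along the block's. From 29.5 to 42.5 mm above the underside each y side has a notch 4.5 mm deep, with a shoe stuck in it.
- cell_grip (a point): Point on the cell's centre line 80 mm above its underside, in the grey ribbed plastic grip that makes up the cell's top 46 mm (14 mm thick in x, 24 mm wide in y). Moved about 16 mm to the block's +y, so that the cell tilts 0.2 rad with its foot staying down, the cell pushes the left shoe clear; to -y, the right one.
- shoe_left (a joint): Steel shoe, 5 mm high, on the block's +y side, 37 mm above the slot's floor. 0 m: 3.5 mm deep in the cell's notch; grows as it is pushed outward, to 0.009. The upright cell passes it from 0.0035, freely from 0.005. It slides with about 6 N of friction and stays where it is pushed; while it is in the notch it blocks a straight pull completely.
- shoe_right (a joint): The same shoe on the block's -y side; grows as it is pushed to the block's -y.
- tray: Open steel tray fixed to the table, 84 mm (its x) x 94 mm (its y), rim 18 mm high, walls and floor 3 mm thick; origin at the centre of its underside. The cell is to stand anywhere on its floor.
- timer: White timer, 64 x 64 x 19 mm, lying on the table; origin at the centre of its underside. Bystander.
- marker_pen: Marker pen, 12 x 121 x 14 mm, lying on the table on the right, along y beyond the cap; origin at the centre of its underside. Bystander.
- cap: Loose blue screw cap, 53 mm across, 25 mm high, lying on the table on the right, beyond the timer; origin at the centre of its underside. Bystander.
Mind the look-alikes: they are no part of the job. What is shaped like the part that bears cell_mid but green or orange is not meant.

How it is judged:
By the outcome, as a careful person would: the job done as asked, in the order asked, and still so for the second after the job is handed in, with the robot touching nothing.
It also fails if it takes over 48 s, if anything falls off the work surface, if the arm or the gripper's body presses on something with over 40 N, if the wrist force passes 120 N, or if a joint passes its speed limit or range.

## Robot

A 6-joint arm with a two-finger parallel gripper is mounted at the origin on a cart in front of the work surface, level with it; the furniture and walls round the work are solid. World frame = base frame: x ahead of the robot, y to its left, z up, the work surface at z = 0. Lengths are in mm, angles in rad, forces in N, time in s.
With the tool pointing down it reaches from about 350 to 875 mm from the base axis. Payload 4.2 kg.
Tool frame: the origin (TCP) lies midway between the tips of the shut fingers; the grasp point (between the pads) lies 19 mm behind it (arm.tcp_to_grasp is the distance from the TCP to the grasp point, in mm); z points along the fingers, y is the line along which they close (so a half turn about z gives the same grasp; the last joint's range is limited). The gripper opens to 85 mm and grips with 20 to 120 N. Pads are 22 mm wide; open, the fingers measure 114 mm over their backs; the gripper's body (76 mm by 85 mm) begins 54 mm behind the grasp point. The pads swing forward as they close: fully open they stand 13 mm farther back than shut.
Start: joints at [-1.074, 0.385, 0.008, 0, -1.194, -0.259], TCP at [147.246, -607.386, 231.312] pointing down, gripper open.
Joint ranges: [-3.14, 3.14], [-1.21, 2.06], [-1.07, 1.41], [-3.16, 2.05], [-2.99, -0.16], [-3.1, 3.1]. Speed limits (rad/s): [2.79, 2.79, 3.14, 3.14, 3.14, 3.14].

## Interface

Orientations are given as a unit quaternion [x, y, z, w].
In Python, from bench import arm, imaging, job, models gives the robot as it stands.
- The arm moves only by the tool arm_command, never from a script. Its argument "rows" is a list of rows, each an object with "grip": the opening, from 0 (shut) to 1 (fully open); "linear": the shift along the tool's x, y, z in mm, a list of three; "rot": the turn, a rotation vector about the tool's x, y, z in rad, a list of three. In form: [{"grip": grip, "linear": [tx, ty, tz], "rot": [rx, ry, rz]}, ...]. A call has 1 to 10 rows; each row is the pose to reach, as a shift and turn from the pose commanded when the call began, along the tool's axes at that moment; what a row does not reach only later rows make up. A row lasts 1/8 s, in which the tool goes at most 62.5 mm and 10.7 degrees, less where a joint would pass 70% of its speed; a pose out of reach is approached as far as the arm can. A call with a gripper value outside its range is refused whole. The fingers move at their own pace and stop on an object; the grip force is fixed at half the most. Time passes only in rows, so rows that repeat a pose let the fingers close. It gives the time, the measured TCP pose, the force, the opening and the grip force at its end, in the units of the state.
- arm.read_state(): the state, without advancing time (a new reading comes with each control period).
- imaging.get_image(name): name is "scene" or "top" or "wrist"; returns a dict with "frame" (384x512x3 uint8, red, green, blue), "fx", "fy", "cx", "cy" (pixels), "extrinsics" (4x4, takes a point from world to camera coordinates); the wrist camera has in their place "T_tool_cam" (4x4, takes a point from camera to tool coordinates, whose origin is the TCP and whose axes are the flange's). Camera axes: x right, y down, z forward; pixel columns grow to the right and rows downward; lengths in mm; the calibration is good to about 2 mm. A picture is of the moment at which its call begins: read the wrist's pose just before it. There is no depth.
- job.job_done(): hands the job in; it is judged then, once.
Trained networks look in a picture, given as the dict that the camera call returned (one of the last four; its "shot" number tells which), for a name from the list of things; names that differ only in an ending like _2 or _b are one class to them, and where a whole thing is asked for, a point or a joint stands for the part that bears it (a point fixed in the world has none). Each returns a list of dicts, best first, with "score" (0 to 1); they miss things now and then, are a little off and sometimes report something else, mostly with a low value. They report only what shows in the picture. A call takes as long as a camera call. They do not tell look-alikes from the thing itself.
- models.spot_in(picture, query): "rect" ([left, top, right, bottom] in pixels, round what is visible of it).
- models.tip_of(picture, query): "pixel" ([column, row] in pixels: a listed point, or the origin of a listed thing).
The state is a dict: "clock": time; "joints": joint angles; "joint_vel": joint speeds; "joint_efforts": joint torques, N m; "position": TCP position; "ee_rot": TCP orientation; "contact_force": force on the tool from outside, world axes, zero at the start; "wrist_torque": the same for the moment, N m; "gripper_width": finger opening in mm; "grasp_force": force on a finger pad.
Only numpy, scipy, OpenCV 4.12 (cv2) and the standard library are available. Lean on these libraries where they do the work, as an engineer would, in place of code of your own. Each camera call takes 0.05 s, during which the arm holds its last target. There are 200 camera calls.

## Working session

There is one attempt and no reset: what is moved stays moved. The work goes in short steps, Python scripts to look and compute and a tool call to move; the robot and the scene stay as the last step left them, time stands still between calls to the robot, and variables do not carry over. Pictures are saved under pics/ and viewed, at most 10 in all, crops included, and the job is handed in when it is done.

Besides the shell and the picture viewer there is one more tool, called by a JSON object that holds its "op" and its "data". arm_command: Moves the arm, as the interface text tells. Its arguments: {"type":"object","properties":{"rows":{"type":"array"}},"required":["rows"]}

```bash
mkdir -p pics; cat > h.py <<'E'
from bench import arm, imaging, job, models
import numpy as np, cv2
from scipy.spatial.transform import Rotation as R
def ray(p,px):
    d=np.array([(px[0]-p['cx'])/p['fx'],(px[1]-p['cy'])/p['fy'],1.])
    E=np.array(p['extrinsics']);Rm=E[:3,:3]
    return -Rm.T@E[:3,3], Rm.T@d
def at_z(p,px,z):
    o,d=ray(p,px); return o+d*(z-o[2])/d[2]
def proj(p,X):
    E=np.array(p['extrinsics']);c=E[:3,:3]@np.array(X)+E[:3,3]
    return np.array([p['fx']*c[0]/c[2]+p['cx'],p['fy']*c[1]/c[2]+p['cy']])
def wrist():
    s=arm.read_state();p=imaging.get_image('wrist')
    T=np.eye(4);T[:3,:3]=R.from_quat(s['ee_rot']).as_matrix();T[:3,3]=s['position']
    p['extrinsics']=np.linalg.inv(T@np.array(p['T_tool_cam']));return p
def save(p,n): cv2.imwrite('pics/'+n,p['frame'][:,:,::-1])
E
python3 - <<'E'
from h import *
np.set_printoptions(precision=1,suppress=True)
Z=dict(block=0,tray=0,slot_floor=6,cell_mid=58,cell_grip=86,timer=0,marker_pen=0,cap=0)
print({k:v for k,v in arm.read_state().items() if k in('clock','ee_rot','position','gripper_width')})
for n in('scene','top'):
    p=imaging.get_image(n);save(p,n+'.png')
    for q,z in Z.items():
        print(n,q,[(np.array(r['pixel']),round(r['score'],2),at_z(p,r['pixel'],z)) for r in models.tip_of(p,q)[:4]])
    for q in ('cell_mid','block'): print(n,q,[(np.array(r['rect']),round(r['score'],2)) for r in models.spot_in(p,q)[:4]])
E
```

```text
{'clock': 0.0, 'position': array([ 147.1, -606.8,  230.2]), 'ee_rot': array([-0.1,  1. ,  0. , -0. ]), 'gripper_width': 85.67048052143454}
scene block [(array([264. , 220.7]), 0.84, array([ 495.9, -207.6,    0. ]))]
scene tray []
scene slot_floor [(array([261.3, 221.1]), 0.76, array([ 481.9, -205.2,    6. ]))]
scene cell_mid [(array([392. , 238.4]), 0.77, array([ 495.9, -576.2,   58. ])), (array([260.3, 207.4]), 0.71, array([ 474.5, -204.5,   58. ])), (array([130.7, 182.2]), 0.47, array([418.7, 237.7,  58. ]))]
scene cell_grip [(array([131. , 173.2]), 0.77, array([428.2, 239.7,  86. ])), (array([392.8, 231.4]), 0.73, array([ 485.8, -575.1,   86. ])), (array([263.9, 200.2]), 0.64, array([ 473.7, -216. ,   86. ]))]
scene timer [(array([289.9, 249.6]), 0.94, array([ 400. , -332.2,    0. ]))]
scene marker_pen [(array([366.4, 277.6]), 0.58, array([ 383.3, -544.4,    0. ]))]
scene cap [(array([329.4, 263.1]), 0.82, array([ 394.8, -445.5,    0. ]))]
scene cell_mid [(array([382.5, 233.2, 394.9, 261.7]), 0.58), (array([256.7, 188.7, 268.4, 212. ]), 0.57), (array([128.2, 167.8, 139.3, 195.8]),
[... 557 characters left out ...]
.8]), 0.37, array([ 485.6, -210.3,   58. ]))]
top cell_grip [(array([380.8, 155.1]), 0.62, array([ 595.4, -584.6,   86. ])), (array([372.9, 185.1]), 0.51, array([ 494.4, -553.4,   86. ])), (array([273. , 191.1]), 0.48, array([ 482.5, -217. ,   86. ])), (array([133.6, 214.9]), 0.41, array([413.9, 254.1,  86. ]))]
top timer [(array([171.1, 198.8]), 0.74, array([469.3, 147.1,   0. ])), (array([308.3, 211.9]), 0.69, array([ 410. , -346.3,    0. ]))]
top marker_pen [(array([369.2, 218.8]), 0.59, array([ 380. , -563.5,    0. ]))]
top cap []
top cell_mid [(array([362.6, 180.1, 385.8, 191.9]), 0.66), (array([267. , 185.9, 275.8, 197.2]), 0.64)]
top block [(array([251.3, 178.8, 288.6, 205.6]), 0.96)]
```

View pics/scene.png

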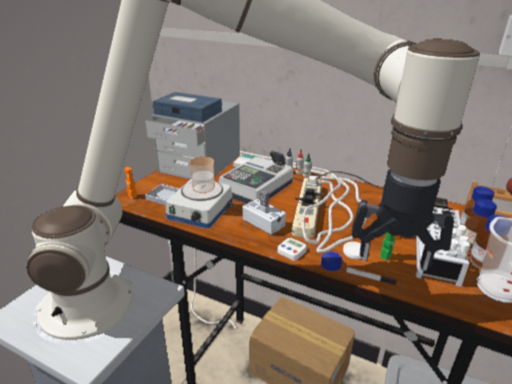

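View pics/top.png

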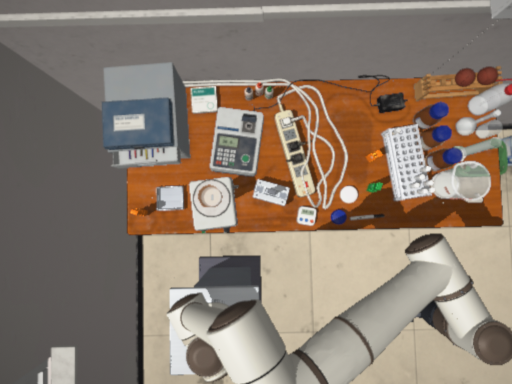

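Candidates: the cell in the block at scene (262,200) / top (271,191) sits in the aluminium block and is grey. The green look-alike is at scene (387,245) / top (374,187). The orange ones are at top (374,156) and at scene (130,182) / top (135,212). I choose the one in the block and will check it with a close wrist crop. The tray is at top (169,199), and a hotplate with a beaker stands between block and tray, so the transfer has to go high or around in front.

```bash
cat >> h.py <<'E'
def delta(tgt):
    s=arm.read_state();Rm=R.from_quat(s['ee_rot']).as_matrix()
    return Rm.T@(np.array(tgt)-s['position'])
np.set_printoptions(precision=3,suppress=True)
E
python3 - <<'E'
from h import *
s=arm.read_state();print(R.from_quat(s['ee_rot']).as_matrix())
p=imaging.get_image('wrist');print(np.array(p['T_tool_cam']),p['fx'])
print(delta([430,-205,300]))
E
```

```text
[[-0.972 -0.236  0.   ]
 [-0.236  0.972  0.   ]
 [-0.     0.    -1.   ]]
[[  -0.001   -0.96    -0.281   71.142]
 [   1.      -0.001    0.      -0.293]
 [  -0.      -0.281    0.96  -141.687]
 [   0.       0.       0.       1.   ]] 287.5299969262882
[-369.585  324.457  -68.688]
```

{"op": "arm_command", "data": {"rows": [{"grip": 1, "linear": [-50, 43, -9], "rot": [0, 0, 0]}, {"grip": 1, "linear": [-100, 87, -9], "rot": [0, 0, 0]}, {"grip": 1, "linear": [-150, 130, -9], "rot": [0, 0, 0]}, {"grip": 1, "linear": [-200, 175, -9], "rot": [0, 0, 0]}, {"grip": 1, "linear": [-250, 218, -9], "rot": [0, 0, 0]}, {"grip": 1, "linear": [-300, 262, -9], "rot": [0, 0, 0]}, {"grip": 1, "linear": [-350, 300, -9], "rot": [0, 0, 0]}, {"grip": 1, "linear": [-370, 324, -9], "rot": [0, 0, 0]}, {"grip": 1, "linear": [-370, 324, -9], "rot": [0, 0, 0]}, {"grip": 1, "linear": [-370, 324, -9], "rot": [0, 0, 0]}]}}

```text
clock: 2.4
position: [430.4, -205.2, 240.3]
ee_rot: [-0.119, 0.993, -0.0, -0.0]
contact_force: [0.4, -0.4, 0.1]
gripper_width: 85.6
grasp_force: 0.0
```

```bash
python3 - <<'E'
from h import *
s=arm.read_state();print(s['clock'],s['position'],s['joints'],R.from_quat(s['ee_rot']).as_matrix())
p=wrist();save(p,'w1.png')
for q,z in dict(block=0,slot_floor=6,cell_mid=58,cell_grip=86).items():
    print(q,[(np.array(r['pixel']),round(r['score'],2),at_z(p,r['pixel'],z)) for r in models.tip_of(p,q)[:4]])
for q in ('cell_mid','block'): print(q,[(np.array(r['rect']),round(r['score'],2)) for r in models.spot_in(p,q)[:4]])
f=p['frame'];c=cv2.resize(f,(768,576),interpolation=cv2.INTER_CUBIC);cv2.imwrite('pics/w1b.png',c[:,:,::-1])
E
```

```text
2.4 [ 430.415 -205.222  240.33 ] [-0.103  0.123 -0.326  0.    -1.122 -1.229] [[-0.972 -0.236 -0.   ]
 [-0.236  0.972 -0.   ]
 [ 0.     0.    -1.   ]]
block [(array([244.1, 196.6]), 0.79, array([ 481.293, -208.547,    0.   ]))]
slot_floor [(array([240.3, 197.5]), 0.64, array([ 481.897, -213.537,    6.   ]))]
cell_mid [(array([238.1, 212. ]), 0.91, array([ 483.645, -213.271,   58.   ]))]
cell_grip [(array([239.8, 220.2]), 0.71, array([ 482.054, -210.107,   86.   ]))]
cell_mid [(array([226.2, 199.6, 250.6, 238.1]), 0.77)]
block [(array([189.8, 157.8, 294. , 253.4]), 0.9)]
```

View pics/w1b.png

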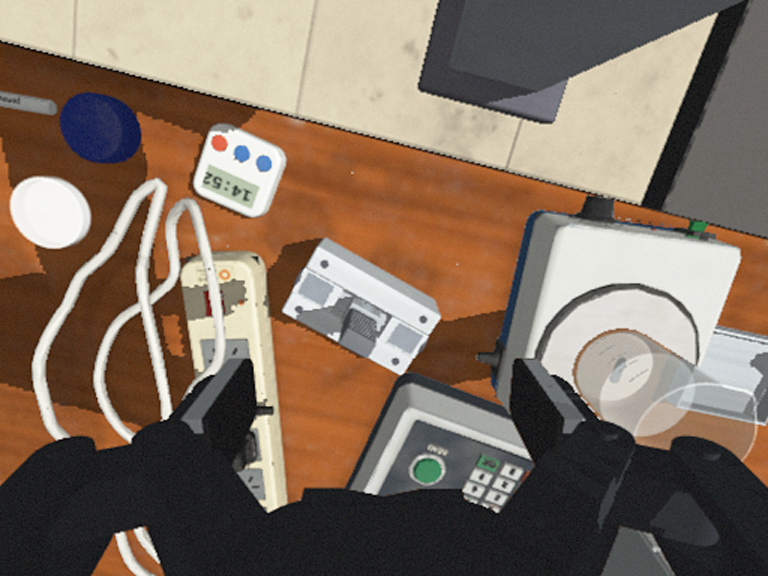

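The block is at (362,305) in the enlarged wrist view. The cell in it has a dark grey ribbed grip at (362,320), neither green nor orange, so it is the right one. Next I check the block's yaw with a wireframe overlay.

```bash
cat >> h.py <<'E'
def box(c,yaw,sx,sy,z0,z1):
    a=np.array([[1,1],[1,-1],[-1,-1],[-1,1]])*[sx/2,sy/2]
    M=np.array([[np.cos(yaw),-np.sin(yaw)],[np.sin(yaw),np.cos(yaw)]])
    q=a@M.T+c
    return [np.c_[q,np.full(4,z)] for z in(z0,z1)]
E
python3 - <<'E'
from h import *
from scipy.optimize import minimize
p=wrist();f=p['frame']
hsv=cv2.cvtColor(f,cv2.COLOR_RGB2HSV)
roi=np.zeros(f.shape[:2],np.uint8);roi[150:262,182:302]=1
m=((hsv[...,1]<70)&(hsv[...,2]>60)).astype(np.uint8)*roi
m=cv2.morphologyEx(m,cv2.MORPH_CLOSE,np.ones((7,7)))
n,l,st,_=cv2.connectedComponentsWithStats(m);k=l[200,240] or 1+st[1:,4].argmax();m=(l==k).astype(np.uint8)
print(st[k])
def sil(v):
    im=np.zeros_like(m)
    for (x,y,yaw,sx,sy,z0,z1) in [(v[0],v[1],v[2],64,116,0,50),(v[0],v[1],v[2],14,24,50,110)]:
        P=np.array([proj(p,X) for q in box((x,y),yaw,sx,sy,z0,z1) for X in q])
        cv2.fillConvexPoly(im,cv2.convexHull(np.round(P*16).astype(np.int32)),1,shift=4)
    return im
cost=lambda v:np.sum(sil(v)!=m)
b=None
for y in np.arange(-.9,.9,.1):
    r=minimize(cost,[483,-210,y],method='Nelder-Mead',options=dict(initial_simplex=[[483,-210,y],[490,-210,y],[483,-200,y],[483,-210,y+.1]]))
    if b is None or r.fun<b.fun:b=r
print(b.x,b.fun)
x,y,yaw=b.x
o=cv2.resize(f,None,fx=5,fy=5,interpolation=cv2.INTER_CUBIC)
for sx,sy,z0,z1,c in[(64,116,0,50,(255,0,0)),(23,46,50,50,(255,255,0)),(14,24,110,110,(0,255,0)),(14,24,64,64,(0,255,255))]:
    for q in box((x,y),yaw,sx,sy,z0,z1):
        cv2.polylines(o,[np.round([(proj(p,X)+.5)*5 for X in q]).astype(np.int32)],True,c,1)
cv2.imwrite('pics/fit.png',o[740:1320,880:1530,::-1])
E
```

```text
[ 188  159  114  103 5652]
[ 483.245 -211.332   -0.31 ] 561.0
```

View pics/fit.png

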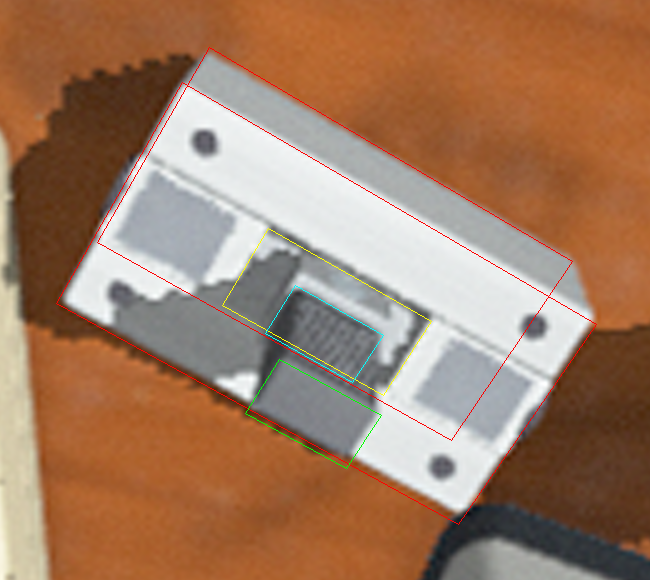

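The wireframe fits well: block at (483,-211), yaw -0.31. The cell grip's top, at crop (320,410), agrees to about 1-2 mm. Next I move above it, turned so the fingers close along the block's x, with the opening reduced.

{"op": "arm_command", "data": {"rows": [{"grip": 0.5, "linear": [-15, -5, 15], "rot": [0, 0, -0.18]}, {"grip": 0.5, "linear": [-30, -10, 30], "rot": [0, 0, -0.36]}, {"grip": 0.5, "linear": [-45, -15, 50], "rot": [0, 0, -0.54]}, {"grip": 0.5, "linear": [-49, -18, 70], "rot": [0, 0, -0.72]}, {"grip": 0.5, "linear": [-49, -18, 80], "rot": [0, 0, -0.9]}, {"grip": 0.5, "linear": [-49, -18, 90], "rot": [0, 0, -1.023]}, {"grip": 0.5, "linear": [-49, -18, 90], "rot": [0, 0, -1.023]}, {"grip": 0.5, "linear": [-49, -18, 90], "rot": [0, 0, -1.023]}]}}

```text
clock: 3.8
position: [482.6, -211.6, 150.8]
ee_rot: [-0.589, 0.808, -0.0, 0.0]
contact_force: [0.6, 0.6, -0.0]
gripper_width: 42.5
grasp_force: 0.0
```

```bash
python3 - <<'E'
from h import *
s=arm.read_state();print(s['clock'],s['position'],R.from_quat(s['ee_rot']).as_matrix(),s['gripper_width'])
p=wrist();f=p['frame']
print([(r['pixel'],r['score'],at_z(p,r['pixel'],86)) for r in models.tip_of(p,'cell_grip')[:2]])
o=cv2.resize(f,(768,576),interpolation=cv2.INTER_CUBIC)
for sx,sy,z0,z1,c in[(64,116,0,50,(255,0,0)),(23,46,50,50,(255,255,0)),(14,24,110,110,(0,255,0)),(14,24,64,64,(0,255,255))]:
    for q in box((483.2,-211.3),-.31,sx,sy,z0,z1):
        cv2.polylines(o,[np.round([(proj(p,X)+.5)*1.5 for X in q]).astype(np.int32)],True,c,1)
cv2.imwrite('pics/w2.png',o[...,::-1])
E
```

```text
3.8 [ 482.638 -211.561  150.765] [[-0.307 -0.952  0.001]
 [-0.952  0.307 -0.   ]
 [ 0.    -0.001 -1.   ]] 42.462108651032445
[([255.6, 205.5], 0.76, array([ 482.707, -211.195,   86.   ]))]
```

View pics/w2.png

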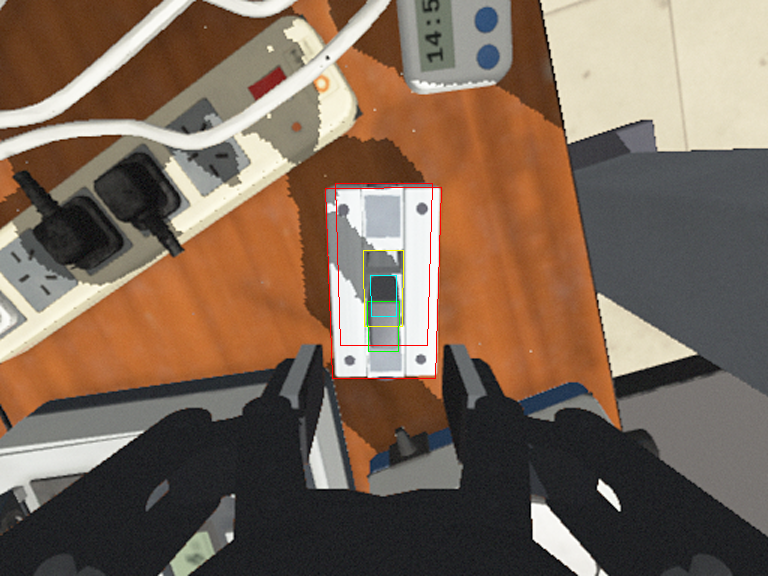

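The overlay matches: cell grip at (384,312) lies midway between the fingers, and nothing stands in the fingers' way. I descend 83 mm and close.

{"op": "arm_command", "data": {"rows": [{"grip": 0.5, "linear": [0, 0, 30], "rot": [0, 0, 0]}, {"grip": 0.5, "linear": [0, 0, 60], "rot": [0, 0, 0]}, {"grip": 0.5, "linear": [0, 0, 83], "rot": [0, 0, 0]}, {"grip": 0.5, "linear": [0, 0, 83], "rot": [0, 0, 0]}, {"grip": 0, "linear": [0, 0, 83], "rot": [0, 0, 0]}, {"grip": 0, "linear": [0, 0, 83], "rot": [0, 0, 0]}, {"grip": 0, "linear": [0, 0, 83], "rot": [0, 0, 0]}, {"grip": 0, "linear": [0, 0, 83], "rot": [0, 0, 0]}, {"grip": 0, "linear": [0, 0, 83], "rot": [0, 0, 0]}]}}

```text
clock: 5.03
position: [483.4, -211.5, 68.7]
ee_rot: [-0.59, 0.808, -0.001, 0.001]
contact_force: [-0.9, 1.0, 6.0]
gripper_width: 13.6
grasp_force: 59.3
```

{"op": "arm_command", "data": {"rows": [{"grip": 0, "linear": [-3.2, 0, -0.5], "rot": [0, 0.05, 0]}, {"grip": 0, "linear": [-6.3, 0, -0.9], "rot": [0, 0.1, 0]}, {"grip": 0, "linear": [-9.4, 0, -1.2], "rot": [0, 0.15, 0]}, {"grip": 0, "linear": [-12.5, 0, -1.3], "rot": [0, 0.2, 0]}, {"grip": 0, "linear": [-13.4, 0, -1.3], "rot": [0, 0.212, 0]}, {"grip": 0, "linear": [-13.4, 0, -1.3], "rot": [0, 0.212, 0]}]}}

```text
clock: 5.78
position: [487.2, -199.3, 69.8]
ee_rot: [-0.587, 0.803, -0.063, -0.085]
contact_force: [-0.5, -5.5, 5.5]
gripper_width: 13.3
grasp_force: 59.2
```

```bash
python3 - <<'E'
from h import *
s=arm.read_state();print(s['contact_force'],s['wrist_torque'],s['grasp_force'],s['position'],R.from_quat(s['ee_rot']).as_matrix()[:,2])
p=wrist();cv2.imwrite('pics/w3.png',cv2.resize(p['frame'][100:300,130:400,::-1],None,fx=2.9,fy=2.9,interpolation=cv2.INTER_CUBIC))
E
```

```text
[-0.489 -5.47   5.497] [-1.603 -0.207  0.149] 59.2065292596817 [ 487.187 -199.251   69.753] [-0.063 -0.202 -0.977]
```

View pics/w3.png

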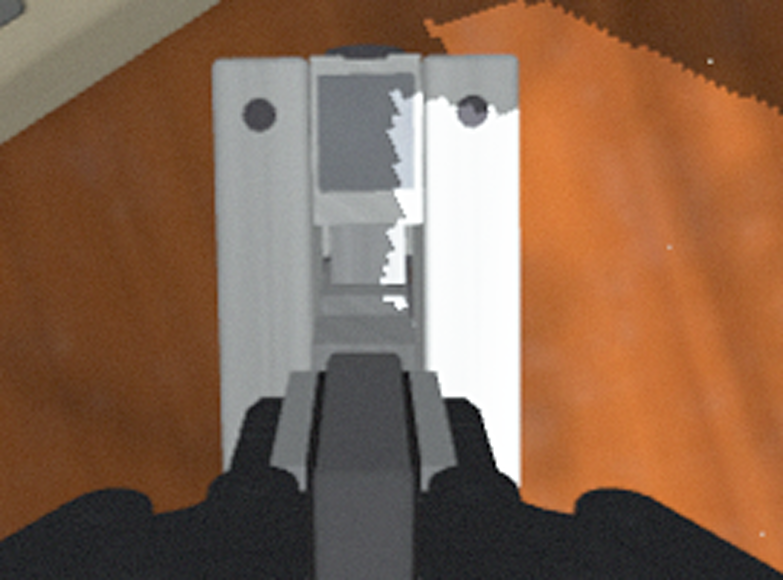

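The cell is tilted 0.21 rad along the slot with its foot down. The right shoe shows in the slot at crop (365,255). Forces are small, about 5 N, which fits the shoe's friction. Now the other side.

{"op": "arm_command", "data": {"rows": [{"grip": 0, "linear": [3.5, 0, 0.95], "rot": [0, -0.056, 0]}, {"grip": 0, "linear": [6.9, 0, 1.9], "rot": [0, -0.112, 0]}, {"grip": 0, "linear": [12.8, 0, 4.1], "rot": [0, -0.212, 0]}, {"grip": 0, "linear": [19.2, 0, 4.5], "rot": [0, -0.312, 0]}, {"grip": 0, "linear": [22.3, 0, 5.0], "rot": [0, -0.362, 0]}, {"grip": 0, "linear": [25.3, 0, 5.4], "rot": [0, -0.412, 0]}, {"grip": 0, "linear": [26.6, 0, 5.6], "rot": [0, -0.426, 0]}, {"grip": 0, "linear": [26.6, 0, 5.6], "rot": [0, -0.426, 0]}]}}

```text
clock: 6.82
position: [479.4, -223.5, 69.7]
ee_rot: [-0.585, 0.803, 0.063, 0.088]
contact_force: [0.9, 4.7, 5.7]
gripper_width: 13.2
grasp_force: 59.5
```

```bash
python3 - <<'E'
from h import *
s=arm.read_state();print(s['contact_force'],s['wrist_torque'],s['grasp_force'],s['position'],R.from_quat(s['ee_rot']).as_matrix())
print(delta([483,-211.5,68.7]))
E
```

```text
[0.895 4.711 5.705] [ 1.521 -0.408  0.002] 59.46022868156433 [ 479.44  -223.471   69.703] [[-0.299 -0.952  0.068]
 [-0.93   0.306  0.204]
 [-0.216 -0.002 -0.976]]
[-11.976   0.283   3.671]
```

{"op": "arm_command", "data": {"rows": [{"grip": 0, "linear": [-3.3, 0, 0.9], "rot": [0, 0.054, 0]}, {"grip": 0, "linear": [-6.7, 0, 1.9], "rot": [0, 0.112, 0]}, {"grip": 0, "linear": [-12.7, 0, 3.9], "rot": [0, 0.214, 0]}, {"grip": 0, "linear": [-12.7, 0, 3.9], "rot": [0, 0.214, 0]}]}}

```text
clock: 7.32
position: [483.5, -210.8, 68.6]
ee_rot: [-0.591, 0.806, -0.002, 0.001]
contact_force: [0.5, -1.6, 4.8]
gripper_width: 13.4
grasp_force: 59.5
```

{"op": "arm_command", "data": {"rows": [{"grip": 0, "linear": [0, 0, -3], "rot": [0, 0, 0]}, {"grip": 0, "linear": [0, 0, -6], "rot": [0, 0, 0]}, {"grip": 0, "linear": [0, 0, -8], "rot": [0, 0, 0]}]}}

```text
clock: 7.7
position: [481.7, -212.0, 75.3]
ee_rot: [-0.589, 0.808, 0.0, -0.0]
contact_force: [-0.2, 0.4, -1.9]
gripper_width: 13.2
grasp_force: 58.4
```

```bash
python3 - <<'E'
from h import *
s=arm.read_state();print(s['contact_force'],s['wrist_torque'],s['grasp_force'],s['position'],R.from_quat(s['ee_rot']).as_matrix())
E
```

```text
[-0.215  0.394 -1.926] [0.018 0.024 0.028] 58.43419969081879 [ 481.693 -212.043   75.316] [[-0.306 -0.952 -0.001]
 [-0.952  0.306  0.001]
 [-0.     0.001 -1.   ]]
```

The lift is free: only about 1.9 N of weight hangs on the wrist. I continue upward.

{"op": "arm_command", "data": {"rows": [{"grip": 0, "linear": [0, 0, -10], "rot": [0, 0, 0]}, {"grip": 0, "linear": [0, 0, -22], "rot": [0, 0, 0]}, {"grip": 0, "linear": [0, 0, -40], "rot": [0, 0, 0]}, {"grip": 0, "linear": [0, 0, -80], "rot": [0, 0, 0]}, {"grip": 0, "linear": [0, 0, -130], "rot": [0, 0, 0]}, {"grip": 0, "linear": [0, 0, -180], "rot": [0, 0, 0]}, {"grip": 0, "linear": [0, 0, -230], "rot": [0, 0, 0]}, {"grip": 0, "linear": [0, 0, -265], "rot": [0, 0, 0]}, {"grip": 0, "linear": [0, 0, -265], "rot": [0, 0, 0]}]}}

```text
clock: 8.82
position: [483.1, -212.1, 344.7]
ee_rot: [-0.589, 0.808, -0.003, 0.003]
contact_force: [0.3, 0.6, -3.3]
gripper_width: 13.2
grasp_force: 59.0
```

```bash
python3 - <<'E'
from h import *
from scipy.optimize import least_squares
s=arm.read_state();print(s['clock'],s['contact_force'],s['position'],s['joints'])
a=imaging.get_image('scene');b=imaging.get_image('top')
for u in ([(203,160),(211,194)],):
    r=least_squares(lambda X:np.r_[proj(a,X)-u[0],proj(b,X)-u[1]],[450,50,100]);print(r.x,r.cost)
print([(r['pixel'],r['score'],at_z(b,r['pixel'],0)) for r in models.tip_of(b,'tray')])
print([(r['rect'],r['score']) for r in models.spot_in(b,'tray')], [(r['rect'],r['score']) for r in models.spot_in(a,'tray')])
A=cv2.resize(a['frame'][140:250,100:300],None,fx=3.6,fy=3.6,interpolation=cv2.INTER_CUBIC)[:,:720]
B=cv2.resize(b['frame'][165:245,120:300],None,fx=4,fy=4,interpolation=cv2.INTER_CUBIC)[:200*2]
w=np.zeros((600,720,3),np.uint8);w[:320,:720]=B[:320];w[320:]=A[:280]
cv2.imwrite('pics/mid.png',w[...,::-1])
E
```

```text
8.825 [ 0.25   0.589 -3.293] [ 483.091 -212.145  344.659] [-0.106  0.152 -0.031  0.001 -1.38  -0.204]
[471.767 -16.288 170.484] 0.3749881271916302
[([168.9, 200.3], 0.75, array([464.094, 155.108,   0.   ]))]
[([155.5, 187.2, 172.7, 209.7], 0.63), ([354.3, 216.3, 381.5, 218.5], 0.36)] [([147.0, 185.7, 177.0, 199.4], 0.93)]
```

View pics/mid.png

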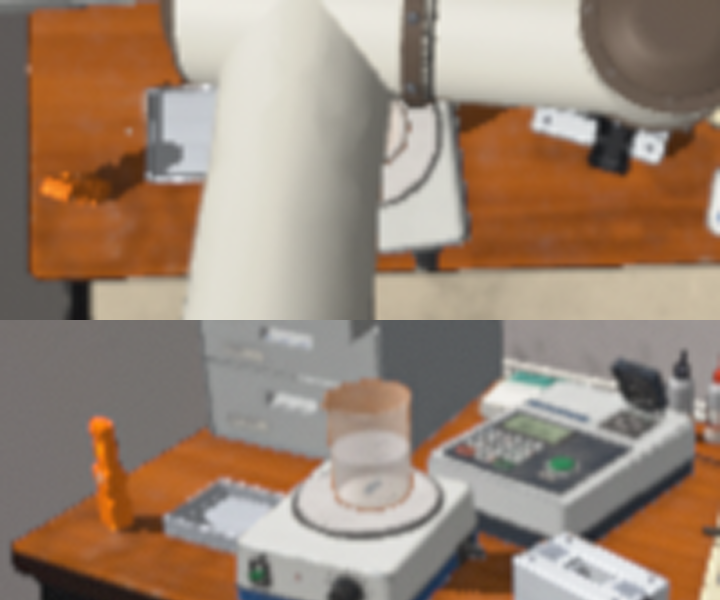

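The beaker's rim, around mid-crop (368,390), triangulates to z≈170. The cell's foot is at z≈282, so crossing at this height is clear. The tray at mid-crop (180,135) lies between the orange look-alike at (70,187) and the hotplate.

{"op": "arm_command", "data": {"rows": [{"grip": 0, "linear": [-20, 8, 0], "rot": [0, 0, 0]}, {"grip": 0, "linear": [-60, 24, 0], "rot": [0, 0, -0.05]}, {"grip": 0, "linear": [-110, 44, 0], "rot": [0, 0, -0.1]}, {"grip": 0, "linear": [-160, 64, 0], "rot": [0, 0, -0.15]}, {"grip": 0, "linear": [-210, 84, 0], "rot": [0, 0, -0.2]}, {"grip": 0, "linear": [-255, 101, 0], "rot": [0, 0, -0.25]}, {"grip": 0, "linear": [-280, 111, 0], "rot": [0, 0, -0.31]}, {"grip": 0, "linear": [-290, 115, 0], "rot": [0, 0, -0.31]}, {"grip": 0, "linear": [-290, 115, 0], "rot": [0, 0, -0.31]}]}}

```text
clock: 10.2
position: [460.9, 99.5, 339.9]
ee_rot: [0.707, -0.707, -0.0, 0.001]
contact_force: [0.6, -0.4, -2.8]
gripper_width: 13.0
grasp_force: 58.8
```

```bash
python3 - <<'E'
from h import *
s=arm.read_state();print(s['clock'],s['contact_force'],s['position'],s['joints'],R.from_quat(s['ee_rot']).as_matrix())
p=wrist()
for q in('tray',): print([(r['pixel'],r['score'],at_z(p,r['pixel'],0)) for r in models.tip_of(p,q)])
print([(r['rect'],r['score']) for r in models.spot_in(p,'tray')])
o=cv2.resize(p['frame'],(768,576),interpolation=cv2.INTER_CUBIC)
r=models.tip_of(p,'tray')
if r:
    c=at_z(p,r[0]['pixel'],0)[:2]
    for q in box(c,0,84,94,0,18): cv2.polylines(o,[np.round([(proj(p,X)+.5)*1.5 for X in q]).astype(np.int32)],True,(255,0,0),1)
cv2.imwrite('pics/tray.png',o[...,::-1])
E
```

```text
10.2 [ 0.646 -0.354 -2.753] [460.935  99.498 339.882] [ 0.558  0.056 -0.152  0.    -1.365 -0.558] [[ 0.    -1.    -0.002]
 [-1.    -0.    -0.001]
 [ 0.001  0.002 -1.   ]]
[([247.9, 183.0], 0.61, array([473.16, 153.85,   0.  ])), ([252.4, 235.7], 0.19, array([465.664, 253.351,   0.   ]))]
[([221.5, 156.2, 274.2, 211.1], 0.63)]
```

View pics/tray.png

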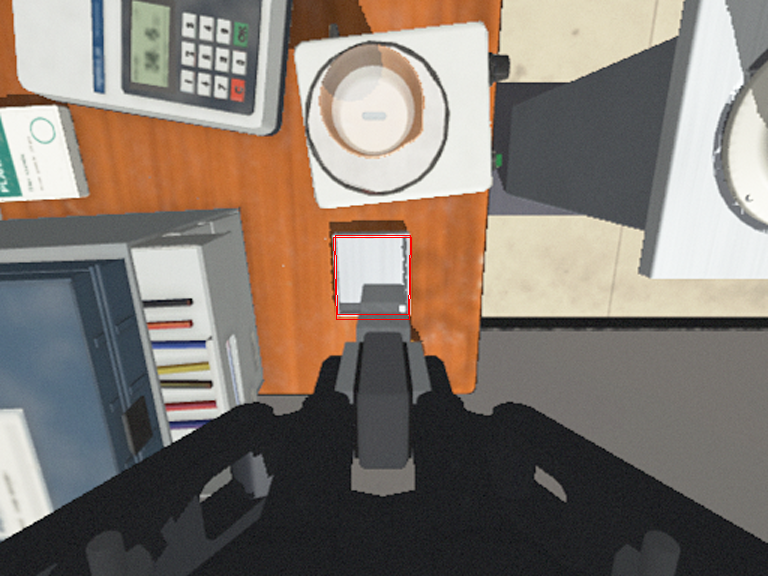

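The tray outline fits at (473,154), and the tray floor is clear. I centre over it and lower the cell.

{"op": "arm_command", "data": {"rows": [{"grip": 0, "linear": [-20, -4, 0], "rot": [0, 0, 0]}, {"grip": 0, "linear": [-45, -9, 20], "rot": [0, 0, 0]}, {"grip": 0, "linear": [-52, -11, 60], "rot": [0, 0, 0]}, {"grip": 0, "linear": [-52, -11, 110], "rot": [0, 0, 0]}, {"grip": 0, "linear": [-52, -11, 160], "rot": [0, 0, 0]}, {"grip": 0, "linear": [-52, -11, 205], "rot": [0, 0, 0]}, {"grip": 0, "linear": [-52, -11, 240], "rot": [0, 0, 0]}, {"grip": 0, "linear": [-52, -11, 258], "rot": [0, 0, 0]}, {"grip": 0, "linear": [-52, -11, 265], "rot": [0, 0, 0]}, {"grip": 0, "linear": [-52, -11, 265], "rot": [0, 0, 0]}]}}

```text
clock: 11.65
position: [472.6, 151.8, 75.7]
ee_rot: [0.707, -0.707, 0.0, -0.0]
contact_force: [0.3, 0.2, -2.9]
gripper_width: 13.6
grasp_force: 58.8
```

```bash
python3 - <<'E'
from h import *
s=arm.read_state();print(s['clock'],s['contact_force'],s['position'],R.from_quat(s['ee_rot']).as_matrix())
p=wrist()
o=cv2.resize(p['frame'],(768,576),interpolation=cv2.INTER_CUBIC)
for q in box((473.2,153.9),0,84,94,0,18): cv2.polylines(o,[np.round([(proj(p,X)+.5)*1.5 for X in q]).astype(np.int32)],True,(255,0,0),1)
cv2.imwrite('pics/low.png',o[...,::-1])
E
```

```text
11.65 [ 0.327  0.242 -2.947] [472.594 151.796  75.68 ] [[ 0. -1.  0.]
 [-1. -0. -0.]
 [ 0. -0. -1.]]
```

View pics/low.png

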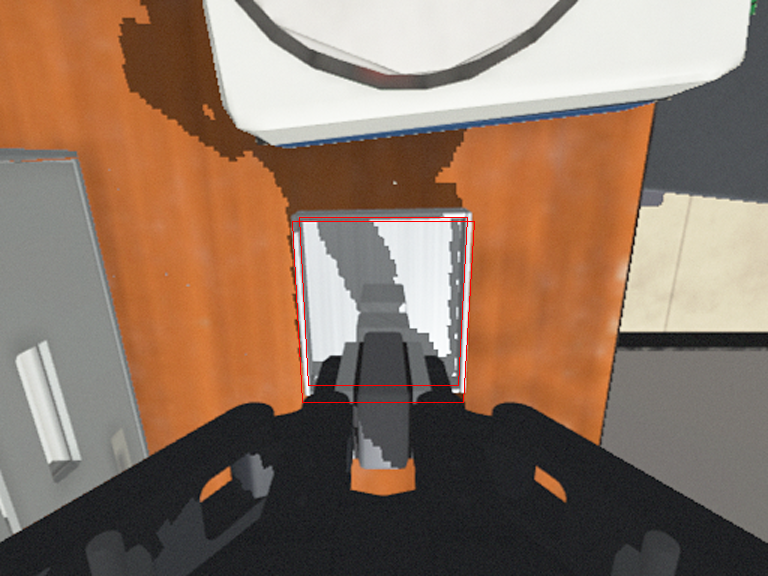

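The cell hangs well inside the tray walls at (383,310), about 10 mm above the floor. I lower it gently until it touches.

{"op": "arm_command", "data": {"rows": [{"grip": 0, "linear": [0, 0, 5], "rot": [0, 0, 0]}, {"grip": 0, "linear": [0, 0, 8], "rot": [0, 0, 0]}, {"grip": 0, "linear": [0, 0, 9.5], "rot": [0, 0, 0]}, {"grip": 0, "linear": [0, 0, 9.5], "rot": [0, 0, 0]}]}}

```text
clock: 12.2
position: [472.1, 151.4, 66.1]
ee_rot: [0.707, -0.707, 0.0, 0.0]
contact_force: [0.4, -0.2, -2.6]
gripper_width: 13.5
grasp_force: 58.9
```

{"op": "arm_command", "data": {"rows": [{"grip": 0, "linear": [0, 0, 0.5], "rot": [0, 0, 0]}, {"grip": 0, "linear": [0, 0, 1.0], "rot": [0, 0, 0]}, {"grip": 0, "linear": [0, 0, 1.0], "rot": [0, 0, 0]}]}}

```text
clock: 12.58
position: [472.3, 151.5, 65.6]
ee_rot: [0.707, -0.707, 0.0, -0.0]
contact_force: [-1.2, -0.3, 1.9]
gripper_width: 13.2
grasp_force: 59.6
```

It is in contact with the floor. I release and rise.

{"op": "arm_command", "data": {"rows": [{"grip": 0.25, "linear": [0, 0, 0], "rot": [0, 0, 0]}, {"grip": 0.5, "linear": [0, 0, 0], "rot": [0, 0, 0]}, {"grip": 0.5, "linear": [0, 0, 0], "rot": [0, 0, 0]}, {"grip": 0.5, "linear": [0, 0, 0], "rot": [0, 0, 0]}, {"grip": 0.5, "linear": [0, 0, -10], "rot": [0, 0, 0]}, {"grip": 0.5, "linear": [0, 0, -30], "rot": [0, 0, 0]}, {"grip": 0.5, "linear": [0, 0, -70], "rot": [0, 0, 0]}, {"grip": 0.5, "linear": [0, 0, -120], "rot": [0, 0, 0]}, {"grip": 0.5, "linear": [0, 0, -150], "rot": [0, 0, 0]}, {"grip": 0.5, "linear": [0, 0, -150], "rot": [0, 0, 0]}]}}

```text
clock: 13.82
position: [473.5, 152.2, 218.6]
ee_rot: [0.707, -0.707, 0.001, -0.004]
contact_force: [-0.2, -0.4, -0.3]
gripper_width: 43.0
grasp_force: 0.0
```

```bash
python3 - <<'E'
from h import *
s=arm.read_state();print(s['clock'],s['contact_force'],s['position'],s['gripper_width'])
p=wrist()
o=cv2.resize(p['frame'],(768,576),interpolation=cv2.INTER_CUBIC)
for sx,sy,z0,z1 in[(84,94,0,18),(20,26,3,107)]:
  for q in box((473.2,153.9) if sx>50 else (472.2,151.5),0,sx,sy,z0,z1): cv2.polylines(o,[np.round([(proj(p,X)+.5)*1.5 for X in q]).astype(np.int32)],True,(255,0,0),1)
cv2.imwrite('pics/end.png',o[...,::-1])
E
```

```text
13.825 [-0.17  -0.45  -0.345] [473.507 152.227 218.64 ] 42.959882542915906
```

View pics/end.png

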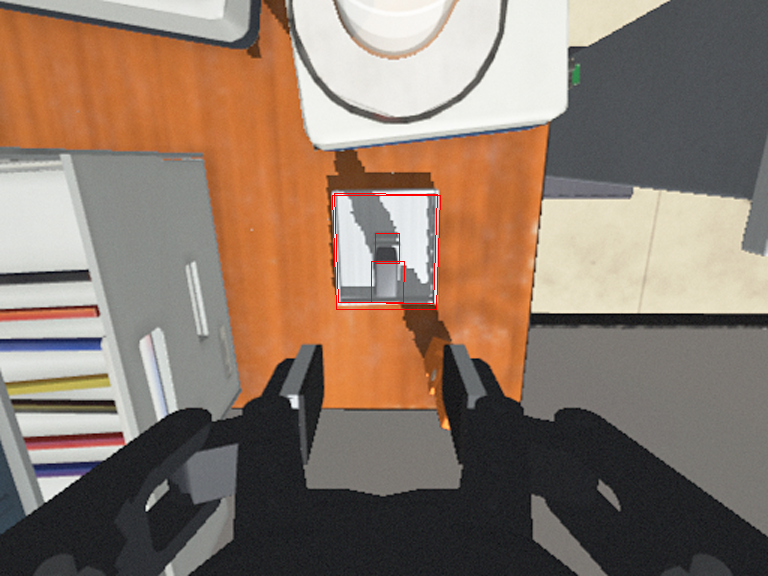

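The cell stands upright in the tray: its top at (388,280) lies within the model outline. The gripper is clear and empty, so I hand in.

```bash
python3 -c "
from bench import job
print(job.job_done())"
```

```text
the job is handed in; nothing more can be done
None
```

I rocked the cell both ways along the slot, it lifted out freely, and it stands upright in the steel tray, handed in at about 14 s; the arm never went near the timer, pen or cap, though I took no final picture of them.

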